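# File a swatch board in the lever arch file

### The arm

A 6-joint arm with a two-finger parallel gripper is mounted at the origin on the work surface. World frame = base frame: x ahead of the robot, y to its left, z up, the work surface at z = 0. Lengths are in mm, angles in rad, forces in N, time in s.
With the tool pointing down it reaches from about 275 to 975 mm from the base axis. Payload 8.4 kg.
Tool frame: the origin (TCP) lies at the very end of the fingers, on their centre line; the grasp point (between the pads) lies 19 mm behind it; z points along the fingers, y is the line along which they close (so a half turn about z gives the same grasp; the last joint's range is limited). The gripper opens to 92 mm and grips with 3 to 60 N. Pads are 20 mm wide; open, the fingers measure 128 mm over their backs; the gripper's body (75 mm by 189 mm) begins 69 mm behind the grasp point.
Start: joints at [1.299, 0.353, 1.633, -0, 1.155, -0.002], TCP at [166.585, 602.393, 214.583] pointing down, gripper open.
Joint ranges: [-2.63, 2.63], [-0.92, 2.1], [0.06, 2.66], [-1.3, 4.44], [0, 2.69], [-3.02, 3.02]. Speed limits (rad/s): [2.22, 2.22, 2.79, 3.14, 3.14, 3.14].

### API

Orientations are given as [roll, pitch, yaw] about the fixed x, y, z axes, in that order (R = Rz(yaw) Ry(pitch) Rx(roll)).
In Python, from plant import manip gives the robot as it stands.
- The arm moves only by the shell command python3 -m handwheel 'ROWS' [OPENING]. ROWS is JSON, a list of rows, each a list of 2 entries, a list of its own where there are three numbers: the shift along the world's x, y, z in m, then the turn about the world's z in degrees. In form: [[[dx, dy, dz], roll], ...]. A call has exactly 10 rows; each row shifts and turns the commanded pose from where the row before left it; what a row does not reach is not made up. A row lasts 1/8 s, in which the tool goes at most 62.5 mm and 10.7 degrees, less where a joint would pass 70% of its speed; a pose out of reach is approached as far as the arm can. A call is refused whole if a number of a shift passes 0.0625 or a number of a turn 10.7, either way. A call with a gripper value outside its range is refused whole. OPENING is the closure, from -1 (fully open) to 1 (shut), set as the call begins (- or left out, the last holds). The fingers move at their own pace and stop on an object; the grip force is fixed at half the most. Time passes only in rows, so rows that do not move let the fingers close, or fill a call up. It gives the time, the measured TCP pose, the force, the opening and the grip force at its end, in the units of the state.
- manip.get_obs(): the state, without advancing time (a new reading comes with each control period).
- manip.camera(name): name is "side" or "top" or "wrist"; returns the picture (384x512x3 uint8, red, green, blue); there is no depth.
- manip.calibration(name): a dict with "mtx" (3x3 intrinsics, pixels), "cam_to_world" (4x4, takes a point from camera to world coordinates). Camera axes: x right, y down, z forward; pixel columns grow to the right and rows downward; lengths in mm; the calibration is good to about 2 mm. A picture is of the moment at which its call begins: read the wrist's pose just before it. calibration takes no time and is no camera call; for the wrist camera it gives the pose at the moment of the call.
- manip.finish_job(): hands the job in; it is judged then, once.
The state is a dict: "time_s": time; "q": joint angles; "qvel": joint speeds; "tau": joint torques, N m; "eef_pos": TCP position; "tool_rot": TCP orientation; "wrist_force": force on the tool from outside, world axes, zero at the start; "torque": the same for the moment, N m; "gripper_width": finger opening in mm; "finger_force": force on a finger pad.
Only numpy, scipy, OpenCV 4.12 (cv2) and the standard library are available. Lean on these libraries where they do the work, as an engineer would, in place of code of your own. Each camera call takes 0.05 s, during which the arm holds its last target. There are 200 camera calls.

### The job

Lift the lever of the open lever arch file until its rings spring open, put the loose punched swatch board flat over the two posts on top of the boards already filed, let go of it, then press the lever gently all the way home so that the rings close. Feel for the posts and for the lever's stop instead of forcing anything, and leave the other things on the table where they are.

Things in the scene. Friction and masses are not known exactly. Their poses are not given: they have to be found in the camera images.
- file: The open lever arch file, fixed flat on the table: grey covers 4 mm thick, 270 mm long. Origin on the table under the nominal midpoint between its posts; x along the spine (covers x -135..135), +y over the back cover (y -68..110), spine and front cover at y -308..-70, z up. A packing shifts the whole ring mechanism, unturned: see the points.
- mech_drawn (a point): Fixed to the file, axes as the file's: nominal foot of the mechanism, on the back cover (4 mm above the file's origin). The real mechanism (plate, posts, filed boards, rings, lever, as one) is off by an unmeasured amount: up to 5 mm either way in x and in y, and 0 to 8 mm higher in z. All points here show the nominal place, 0 shift.
- posts_drawn (a point): Nominal midpoint between the tips of the two upright posts, 50 mm above the table. Posts at x -40 and +40 mm from here (file axes), 6 mm thick, cylindrical up to 7 mm below the tip, then tapering to 2.4 mm. The filed boards (120 mm in x, 110 in y, centre 43 mm to +y) lie around the posts, flat top 33 mm below here (17 above the table).
- hinge_drawn (a point): Nominal point of the hinge line of lever and rings where the lever sits: file x -105, y -46, 22 mm above the table; the line runs along x, and lifting turns about +x. The rings, 5 mm wire arches at file x -40 and +40, rise 35 mm above the line and reach over to the post tips; open they lean back to -y, about 75 mm high, clear of the posts.
- grip_drawn (a point): Nominal centre of the lever's grip when closed: 67 mm in file +y from the hinge line and 3 mm above it (25 mm above the table). The grip is black, 14 mm wide (x), 30 mm long (52 to 82 mm from the hinge line), 10 mm thick; a 12 mm wide steel bar joins it to the hinge. Under it there is only the 4 mm cover, beside it 35 mm are free.
- lever (a joint): Lever angle, rad: 0 home (level, rings closed), 1.1 open stop (grip up and back to -y). Stiff: below 0.3 it stays where left, so press it fully home; lifting takes a few N; above 0.45 a spring throws it open. Pressing shut takes up to about 10 N midway, under 3 N near home, then a hard stop at 0.
- bend (a joint): How far the lever's arm is bent by the load on it, rad: 0 unloaded, negative when pressed down, about 0.0007 per N at the middle of the grip. Pressing on against the stop bends it for good beyond about 35 N (-0.025).
- rings (a joint): Angle of the two ring arches, rad: 0 = closed on the posts, about 0.9 = sprung open. Driven by the lever (0.85 times its angle).
- board: Loose plywood swatch board, about 0.14 kg, 120 mm (x) by 110 (y) by 5, origin at the centre of its underside. Two round 10 mm holes at x -40 and +40, y -43. A wooden batten to hold it by, 80 mm long (x), 14 mm wide (y), stands over the centre, 5 to 27 mm above the underside. Filed, its axes lie as the file's, its origin 43 mm to +y of the posts' midpoint.
- tube: bystander: 20 mm thick aluminium paint tube lying on the front cover, origin under its middle
- pebble: bystander: grey stone 48 mm wide, 31 mm high on the front cover, origin under its centre
- jar: bystander: jar 64 mm wide, 85 mm high, origin under its centre
- brush: bystander: paint brush lying on the table, origin under its middle
Things that resemble listed ones, but are neither listed nor needed, are in the scene too. Of the things that look like the board, the larger one is meant.

How it is judged (in metres and radians):
On the way, in this order (a step that is already met when the one before it is completed fails the run):
1. the lever is lifted and the rings have sprung open, the board not yet on the posts (value of joint lever above 0.95 rad and value of joint rings above 0.7 rad), for 0.2 s.
2. the board lies flat on the filed boards, over both posts, released, with the rings open (z of board in the frame of file between 0.012 and 0.031 m and x of board in the frame of file between -0.011 and 0.011 m and y of board in the frame of file between 0.032 and 0.054 m and angle between the x axis of board and the x axis of file, either way round below 0.12 rad and angle between board's own z axis and vertical below 0.06 rad and value of joint rings above 0.7 rad and contact force between the fingers and board below 0.1 N and linear speed of board below 0.02 m/s), for 0.2 s.
At the end, for the whole second after the job is handed in: The lever is home (within 0.03 rad of 0) and the rings are closed (within 0.03 rad), the board lies at rest, flat (within 0.06 rad) on the filed boards with both holes over the posts (in the file's frame its origin within 11 mm of x 0 and y 43, 12 to 31 mm high, turned less than 0.12 rad) (z of board in the frame of file between 0.012 and 0.031 m and x of board in the frame of file between -0.011 and 0.011 m and y of board in the frame of file between 0.032 and 0.054 m and angle between the x axis of board and the x axis of file, either way round below 0.12 rad and angle between board's own z axis and vertical below 0.06 rad and value of joint each of lever, rings below 0.03 rad and linear speed of board below 0.02 m/s); the robot touches nothing.
It fails at once if the lever is pressed so hard on its stop that it bends (bend below -0.025 rad, about 35 N on the grip) (value of joint bend below -0.025 rad).
It fails at once if the lever is forced past its open stop (above 1.2 rad) (value of joint lever above 1.2 rad).
It fails at once if the board is forced down on the file with more than 80 N, impact included (contact force between board and mech above 80 N).
It fails at once if the tube, pebble, jar or brush is pushed more than 25 mm from its place (distance of any of tube, pebble, jar, brush from where it was at the start of the episode above 0.025 m).
It also fails if it takes over 72 s, if anything falls off the work surface, if the arm or the gripper's body presses on something with over 40 N, if the wrist force passes 120 N, or if a joint passes its speed limit or range.

## Working session

There is one attempt and no reset: what is moved stays moved. The work goes in short steps, Python scripts to look and compute and a shell command to move; the robot and the scene stay as the last step left them, time stands still between calls to the robot, and variables do not carry over. Pictures are saved under pics/ and viewed, at most 10 in all, crops included, and the job is handed in when it is done.

```bash
mkdir -p pics; ls; cat > h.py <<'E'
import numpy as np, cv2
from plant import manip
def ray(name,px,c=None):
    c=c or manip.calibration(name); K=np.array(c["mtx"]);T=np.array(c["cam_to_world"])
    d=T[:3,:3]@np.linalg.solve(K,[px[0],px[1],1.]); return T[:3,3],d
def plane(name,px,z,c=None):
    o,d=ray(name,px,c); return o+d*(z-o[2])/d[2]
def cross(rs):
    A=np.zeros((3,3));b=np.zeros(3)
    for o,d in rs:
        d=d/np.linalg.norm(d);P=np.eye(3)-np.outer(d,d);A+=P;b+=P@o
    p=np.linalg.solve(A,b); return p,[np.linalg.norm(np.cross(p-o,d/np.linalg.norm(d))) for o,d in rs]
def proj(name,P,c=None):
    c=c or manip.calibration(name); K=np.array(c["mtx"]);T=np.linalg.inv(np.array(c["cam_to_world"]))
    p=K@(T[:3,:3]@np.array(P)+T[:3,3]); return p[:2]/p[2]
E
python3 - <<'E'
from h import *
import pickle
im={n:manip.camera(n) for n in("top","side","wrist")}
cal={n:manip.calibration(n) for n in im}
pickle.dump((im,cal),open("s0.pkl","wb"))
for n in im: print(n,np.round(cal[n]["cam_to_world"],2).tolist(),np.round(cal[n]["mtx"][0],0))
a=cv2.resize(np.hstack([im["top"],im["side"]]),None,fx=.78,fy=.78)
cv2.imwrite("pics/top.png",cv2.resize(im["top"],(800,600))[:,:,::-1])
cv2.imwrite("pics/side.png",cv2.resize(im["side"],(800,600))[:,:,::-1])
print(manip.get_obs())
E
```

```text
pics
top [[0.02, -0.99, 0.16, 367.93], [-1.0, -0.02, -0.01, 92.65], [0.02, -0.16, -0.99, 1008.05], [0.0, 0.0, 0.0, 1.0]] [408.   0. 262.]
side [[0.76, -0.39, 0.53, -138.66], [-0.65, -0.43, 0.62, -703.45], [-0.02, -0.82, -0.58, 805.54], [0.0, 0.0, 0.0, 1.0]] [429.   0. 255.]
wrist [[0.27, 0.92, 0.29, 86.15], [0.96, -0.25, -0.08, 624.06], [-0.0, 0.3, -0.95, 383.22], [0.0, 0.0, 0.0, 1.0]] [301.   0. 258.]
{'time_s': 0.15, 'q': array([ 1.29860898e+00,  3.53549584e-01,  1.63396519e+00,  8.59333481e-06,
        1.15517996e+00, -2.42087042e-03]), 'qvel': array([ 5.81748545e-04, -2.80911541e-03, -1.92881779e-03,  5.99954033e-05,
       -2.60032058e-04, -2.03228183e-03]), 'tau': array([ 1.15092589e-03, -5.94209611e+01, -3.34470141e+01,  6.98368857e-02,
        2.04773981e-02, -7.96713130e-05]), 'eef_pos': array([166.47397103, 602.02629494, 213.99753057]), 'tool_rot': array([-3.14049060e+00, -1.05258856e-05,  2.87182270e+00]), 'wrist_force': array([-0.10463913, -0.4690018 ,  0.07654046]), 'torque': array([ 0.01204353,  0.06173076, -0.01562876]), 'finger_force': 0.0, 'gripper_width': 91.97790962610225}
```

View pics/top.png

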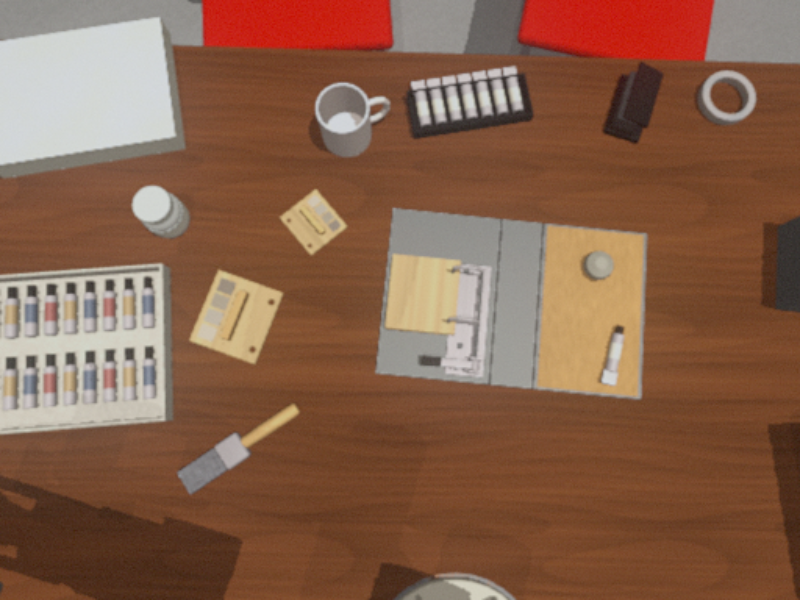

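View pics/side.png

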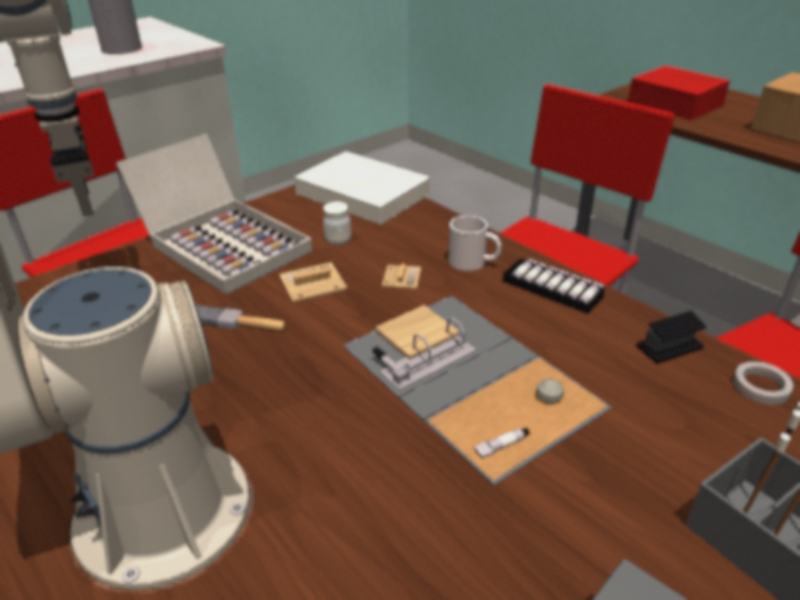

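Top view (800x600 px): the file spans (377–647, 210–397). Its lever grip is at (432,361), bottom left of the mechanism, so file +y points left in the picture and file +x points up. There are two board-like things: the larger at (236,317), with holes at (277,300) and (252,350), and a smaller one at (313,222). The larger fits the description; I'll confirm it in a crop. The side view shows the lever and rings closed.

```bash
python3 - <<'E'
from h import *
import pickle
im,cal=pickle.load(open("s0.pkl","rb"))
c=cal["top"]; s=.64
P=lambda x,y,z:plane("top",(x*s,y*s),z,c)[:2].round(1)
cor=dict(A=(393,210),B=(377,373),C=(640,397),D=(647,234))
for k,v in cor.items(): print(k,P(*v,4))
for k,v in dict(hp=(277,300),hm=(252,350),centre=(236,317),small=(313,222),grip=(432,361)).items(): print(k,P(*v,5 if k!="grip" else 34))
crop=im["top"][150:260,110:310]
crop2=im["side"][160:300,160:400]
a=cv2.resize(crop,(800,440),interpolation=3)[:,:,::-1]
cv2.imwrite("pics/crop1.png",a)
E
```

```text
A [689.  107.3]
B [423.3 125.8]
C [ 394.8 -287.3]
D [ 659.2 -309. ]
hp [535.3 287.8]
hm [454.9 322.6]
centre [506.5 350.9]
small [665.  236.6]
grip [441.7  41.5]
```

View pics/crop1.png

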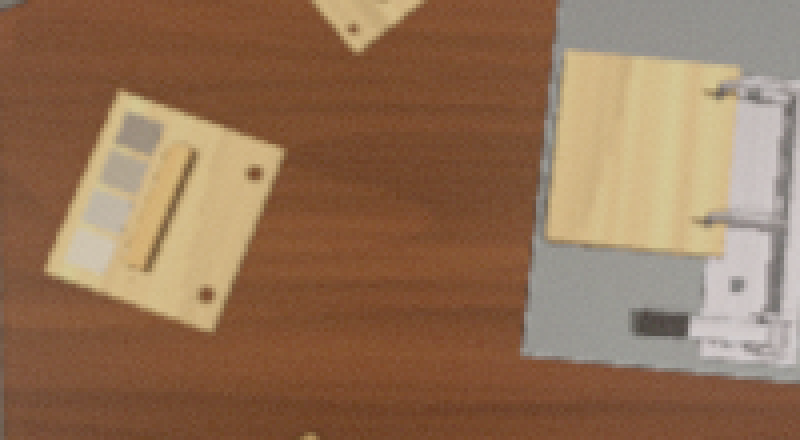

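The crop confirms it: the larger board has four grey swatches, a batten at (165,205) and dark holes at (255,174) and (206,294), while the small one shows only as a corner at the top. Next I move the wrist camera over the board, then over the file.

```bash
python3 -m handwheel '[[[0.033,-0.029,0],-8],[[0.033,-0.029,0],-8],[[0.033,-0.029,0],-8],[[0.033,-0.029,0],-8],[[0.033,-0.029,0],-8],[[0.033,-0.029,0],-8],[[0.033,-0.029,0],-8],[[0.033,-0.029,0],-8],[[0.033,-0.029,0],-8],[[0.033,-0.029,0],-8]]' 0.3
cat > snap.py <<'E'
import sys,pickle
from h import *
n=sys.argv[1]; c=manip.calibration("wrist"); im=manip.camera("wrist"); 
pickle.dump((im,c,manip.get_obs()),open(n+".pkl","wb"))
E
python3 snap.py w1
python3 -m handwheel '[[[0,-0.03,0],0],[[0,-0.03,0],0],[[0,-0.03,0],0],[[0,-0.03,0],0],[[0,-0.03,0],0],[[0,-0.03,0],0],[[0,-0.03,0],0],[[0,-0.03,0],0],[[0,0,0],0],[[0,0,0],0]]'
python3 snap.py w2
python3 - <<'E'
import pickle,cv2,numpy as np
a=pickle.load(open("w1.pkl","rb"))[0];b=pickle.load(open("w2.pkl","rb"))[0]
cv2.imwrite("pics/w1w2.png",cv2.resize(np.vstack([a[84:],b[84:]]),(512,600))[:,:,::-1])
cv2.imwrite("pics/w2.png",cv2.resize(b,(800,600),interpolation=3)[:,:,::-1])
E
```

```text
time_s: 1.4
eef_pos: [497.5, 311.3, 214.4]
tool_rot: [-3.141, 0.0, 1.471]
wrist_force: [-0.6, 0.9, 0.6]
gripper_width: 32.2
finger_force: 0.0
time_s: 2.7
eef_pos: [496.6, 72.9, 214.6]
tool_rot: [-3.142, -0.0, 1.475]
wrist_force: [-0.2, -0.5, 0.7]
gripper_width: 32.0
finger_force: 0.0
```

View pics/w1w2.png

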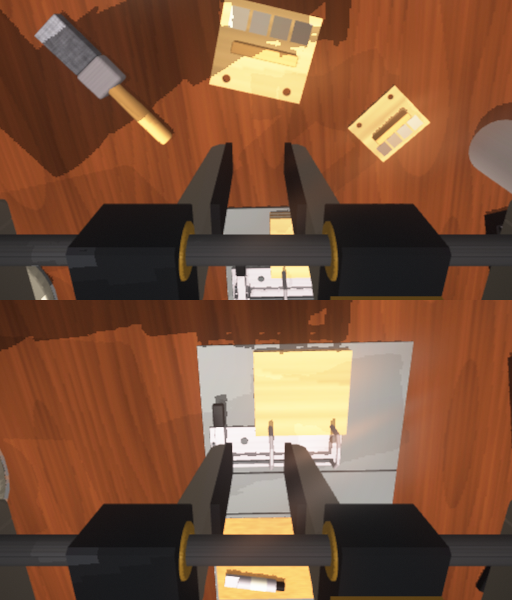

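In the upper half of the montage (w1), the board is at (268,50) with holes at (227,78) and (287,91). In the lower half (w2), the grip is at (219,412) and the rings at about (271,430) and (334,430), near the fingers. I move further to -y to get a clear second and third view of the mechanism.

```bash
python3 -m handwheel '[[[0,-0.02,0],0],[[0,-0.02,0],0],[[0,-0.02,0],0],[[0,-0.02,0],0],[[0,-0.02,0],0],[[0,0,0],0],[[0,0,0],0],[[0,0,0],0],[[0,0,0],0],[[0,0,0],0]]'
python3 snap.py w3
python3 -m handwheel '[[[0,0.005,-0.01],0],[[0,0.005,-0.01],0],[[0,0.005,-0.01],0],[[0,0.005,-0.01],0],[[0,0.005,-0.01],0],[[0,0.005,-0.01],0],[[0,0,0],0],[[0,0,0],0],[[0,0,0],0],[[0,0,0],0]]'
python3 snap.py w4
python3 - <<'E'
import pickle,cv2,numpy as np
from h import *
R=lambda n:pickle.load(open(n+".pkl","rb"))
T=[]
for n in("w3","w4"):
    im,c,o=R(n); print(o["eef_pos"])
    p=proj("wrist",(500,20,30),c).astype(int);print(n,p)
    x0,y0=p[0]-90,max(p[1]-70,0); print(x0,y0)
    T.append(cv2.resize(im[y0:y0+150,x0:x0+200],(800,600),interpolation=3)[:,:,::-1])
    cv2.imwrite(f"pics/{n}.png",T[-1])
E
```

```text
time_s: 4.0
eef_pos: [496.6, -27.3, 214.6]
tool_rot: [3.142, -0.0, 1.476]
wrist_force: [-0.2, -0.4, 0.4]
gripper_width: 32.4
finger_force: 0.0
time_s: 5.3
eef_pos: [496.8, 2.3, 154.9]
tool_rot: [3.141, -0.0, 1.475]
wrist_force: [-0.5, -0.5, 0.9]
gripper_width: 32.0
finger_force: 0.0
[496.60513801 -27.40127554 214.59712091]
w3 [255 132]
165 62
[496.7434995    2.28172209 154.85824348]
w4 [257 168]
167 98
```

View pics/w3.png

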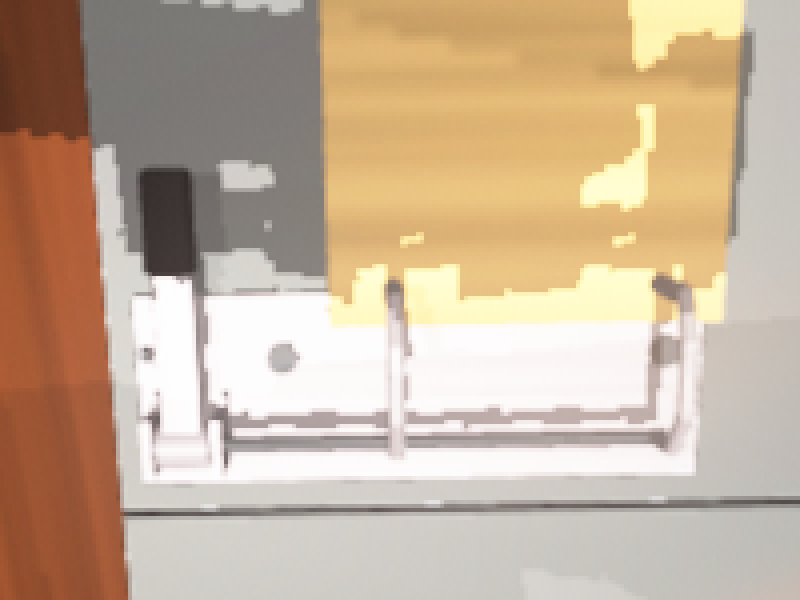

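View pics/w4.png

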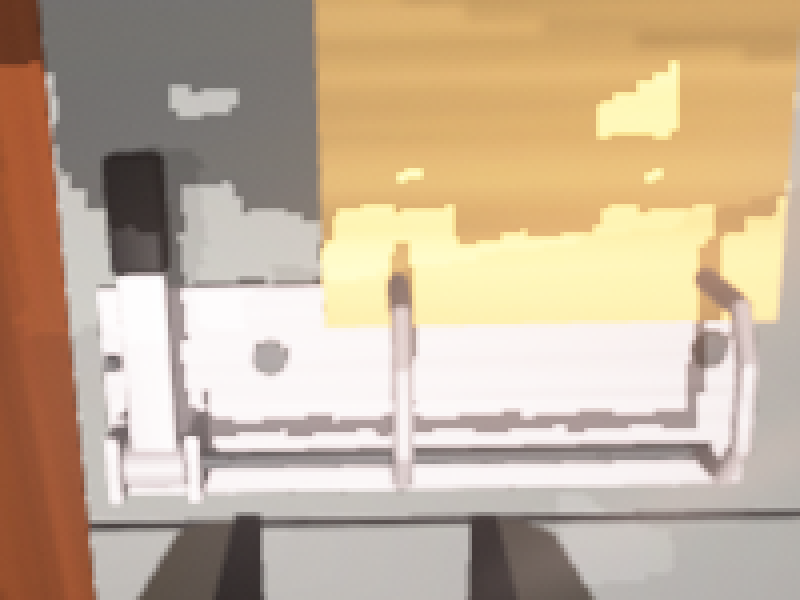

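The crops show the grip's black top face with centre (167,222) in w3 and (138,212) in w4. The dark stubs at (393,290)/(670,288) in w3 and (400,290)/(722,288) in w4 are the posts, their tips meeting the ring ends. I triangulate these.

```bash
python3 - <<'E'
import pickle
from h import *
R=lambda n:pickle.load(open(n+".pkl","rb"))
_,c3,_=R("w3");_,c4,_=R("w4")
off={"w3":(165,62),"w4":(167,98)}; cs={"w3":c3,"w4":c4}
pts=dict(grip=((167.5,222),(138,212)),g_nearend=((170,275),(140,272)),g_far=((165,170),(135,153)),tipL=((396,303),(400,305)),tipR=((687,298),(740,302)),plateBR=((694,472),(741,484)),hole=((283,357),(270,356)),bdBL=((328,324),(323,326)),bdBR=((724,320),(779,320)))
for k,(a,b) in pts.items():
    rs=[]
    for n,p in (("w3",a),("w4",b)):
        rs.append(ray("wrist",(p[0]/4+off[n][0],p[1]/4+off[n][1]),cs[n]))
    p,e=cross(rs); print(k,p.round(1),np.round(e,1), [ (o+d*(30-o[2])/d[2]).round(1)[:2].tolist() for o,d in rs])
# grip by mask
for n in("w2","w3","w4"):
    im,c,_=R(n); q=proj("wrist",(444,38,30),c).astype(int)
    sub=im[q[1]-30:q[1]+30,q[0]-25:q[0]+25].max(2)<62
    k,l,st,ce=cv2.connectedComponentsWithStats(sub.astype(np.uint8)); i=1+st[1:,4].argmax(); print(n,st[i],(ce[i]+[q[0]-25,q[1]-30]).round(1))
im,cal=pickle.load(open("s0.pkl","rb"))
for z in(25,30,35,40): print(z,plane("top",(432*.64,361*.64),z,cal["top"]).round(1))
E
```

```text
grip [444.5  41.4  20.6] [0.1 0.1] [[446.0, 41.8], [446.5, 42.8]]
g_nearend [443.2  26.4  22.7] [0. 0.] [[444.5, 27.0], [444.8, 27.8]]
g_far [445.7  56.   19. ] [0.1 0.1] [[447.4, 56.0], [448.0, 57.0]]
tipL [508.7  12.3  26.4] [0.2 0.2] [[508.9, 12.8], [508.5, 13.2]]
tipR [592.7   6.6  32.7] [0. 0.] [[593.4, 6.2], [593.5, 5.8]]
plateBR [599.4 -52.2  10.6] [0. 0.] [[594.6, -46.5], [593.6, -43.6]]
hole [472.1  -3.4   6.9] [0.2 0.2] [[474.3, 0.2], [474.4, 3.1]]
bdBL [488.1   7.5  21.5] [0. 0.] [[488.6, 8.6], [488.7, 9.7]]
bdBR [607.2  -3.1  18.5] [0.1 0.1] [[604.0, -1.2], [603.3, 0.2]]
w2 [33 55  7  5 31] [228.  230.2]
w3 [ 20  14  13  22 178] [205.9 112.6]
w4 [ 19  10  15  20 260] [200.5 145.2]
25 [442.4  41.   25. ]
30 [442.   41.3  30. ]
35 [441.6  41.5  35. ]
40 [441.2  41.8  40. ]
```

```bash
python3 -m handwheel '[[[-0.017,0.013,0],1.4],[[-0.017,0.013,0],0],[[-0.017,0.0135,0],0],[[0,0,-0.023],0],[[0,0,-0.023],0],[[0,0,-0.023],0],[[0,0,-0.023],0],[[0,0,-0.018],0],[[0,0,-0.005],0],[[0,0,0],0]]'
python3 snap.py w5
python3 -m handwheel '[[[0,0,-0.005],0],[[0,0,-0.005],0],[[0,0,-0.005],0],[[0,0,-0.005],0],[[0,0,-0.005],0],[[0,0,-0.005],0],[[0,0,0],0],[[0,0,0],0],[[0,0,0],0],[[0,0,0],0]]'
python3 snap.py w6
python3 - <<'E'
import pickle,cv2,numpy as np
R=lambda n:pickle.load(open(n+".pkl","rb"))
cv2.imwrite("pics/w56.png",np.vstack([cv2.resize(R(n)[0],(400,300)) for n in("w5","w6")])[:,:,::-1])
E
```

```text
time_s: 6.6
eef_pos: [445.2, 42.3, 39.8]
tool_rot: [-3.141, 0.0, 1.5]
wrist_force: [0.0, 0.3, -0.9]
gripper_width: 32.1
finger_force: 0.0
time_s: 7.9
eef_pos: [445.7, 41.9, 9.7]
tool_rot: [3.141, -0.0, 1.5]
wrist_force: [-0.4, 0.2, -0.7]
gripper_width: 32.2
finger_force: 0.0
```

View pics/w56.png

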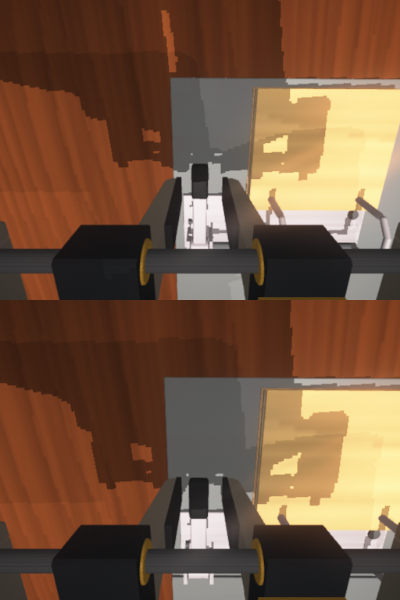

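The fingers straddle the grip at (200,180) and (200,495) in the two frames, with no contact. Close and lift along the arc.

```bash
python3 -m handwheel '[[[0,0,0],0],[[0,0,0],0],[[0,0,0],0],[[0,0,0],0],[[0,-0.0006,0.0067],0],[[0,-0.0013,0.0066],0],[[0,-0.002,0.0064],0],[[0,-0.0026,0.0061],0],[[0,-0.0032,0.006],0],[[0,0,0],0]]' 1
python3 -m handwheel '[[[0,-0.0038,0.0056],0],[[0,-0.0043,0.0052],0],[[0,-0.0048,0.0046],0],[[-0.001,-0.0052,0.0042],0],[[-0.001,-0.0056,0.0037],0],[[0,0,0],0],[[0,0,0],0],[[0,0,0],0],[[0,0,0],0],[[0,0,0],0]]'
```

```text
time_s: 9.2
eef_pos: [443.1, 31.9, 41.5]
tool_rot: [-3.137, 0.0, 1.499]
wrist_force: [-8.7, 0.4, 2.8]
gripper_width: 13.9
finger_force: 30.0
time_s: 10.45
eef_pos: [441.4, 8.0, 64.9]
tool_rot: [-3.138, 0.001, 1.5]
wrist_force: [-9.0, -2.2, 4.8]
gripper_width: 13.6
finger_force: 30.0
```

```bash
python3 -m handwheel '[[[0,0,0],0],[[0,0,0],0],[[0,0,0],0],[[0,0,0.015],0],[[0,0,0.025],0],[[0,0,0.035],0],[[0,0,0.035],0],[[0,0,0.03],0],[[0.04,-0.02,0.0],0],[[0.035,-0.02,0],0]]' 0.3
python3 -m handwheel '[[[0.02,0,0],0],[[0,0,0],0],[[0,0,0],0],[[0,0,0],0],[[0,0,0],0],[[0,0,0],0],[[0,0,0],0],[[0,0,0],0],[[0,0,0],0],[[0,0,0],0]]'
python3 snap.py w7
python3 -m handwheel '[[[0.02,-0.0,0],0],[[0.02,-0.0,0],0],[[0.02,0,0],0],[[0.02,0,0],0],[[0,0,0],0],[[0,0,0],0],[[0,0,0],0],[[0,0,0],0],[[0,0,0],0],[[0,0,0],0]]'
python3 snap.py w8
python3 - <<'E'
import pickle,cv2,numpy as np
from h import *
R=lambda n:pickle.load(open(n+".pkl","rb"))
T=[]
for n in("w7","w8"):
    im,c,o=R(n)
    p=proj("wrist",(545,15,40),c).astype(int)
    x0,y0=max(p[0]-75,0),max(p[1]-60,0); print(n,p,x0,y0)
    t=cv2.resize(im[y0:y0+75,x0:x0+150],(800,400),interpolation=3)
    T.append(t[:300] if 0 else cv2.resize(im[y0:y0+75,x0:x0+150],(600,300),interpolation=3))
cv2.imwrite("pics/w78.png",np.vstack(T)[:,:,::-1])
E
```

```text
time_s: 11.7
eef_pos: [520.2, -31.9, 206.8]
tool_rot: [3.138, -0.0, 1.501]
wrist_force: [0.9, 1.0, 0.3]
gripper_width: 32.2
finger_force: 0.0
time_s: 12.95
eef_pos: [538.6, -31.5, 204.7]
tool_rot: [-3.142, 0.0, 1.5]
wrist_force: [-0.5, 0.2, -0.3]
gripper_width: 32.3
finger_force: 0.0
time_s: 14.25
eef_pos: [618.5, -31.5, 204.8]
tool_rot: [3.142, -0.0, 1.5]
wrist_force: [-0.5, 0.7, 0.1]
gripper_width: 32.2
finger_force: 0.0
w7 [259 134] 184 74
w8 [187 139] 112 79
```

View pics/w78.png

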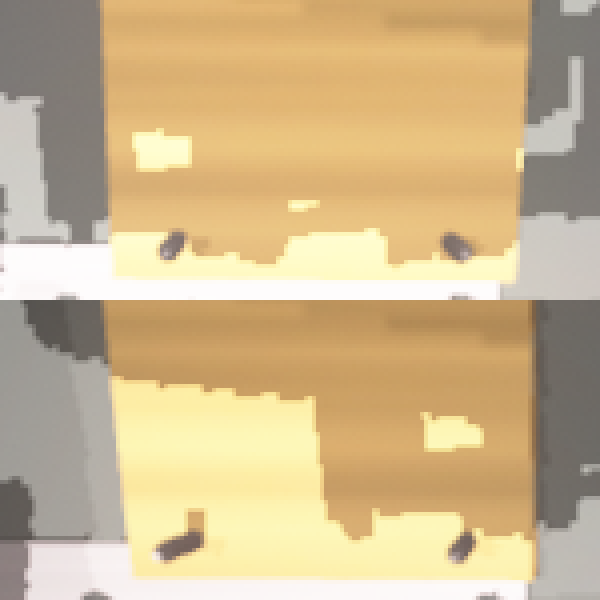

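Both posts stand free of the rings (open). Tips in w7 are (165,254)/(466,254), and in w8 they are (160,253)/(456,256) relative to that half.

```bash
python3 - <<'E'
import pickle
from h import *
R=lambda n:pickle.load(open(n+".pkl","rb"))
_,c7,_=R("w7");_,c8,_=R("w8")
f=lambda p,o:(p[0]/4+o[0],p[1]/4+o[1])
for k,a,b in (("tipL",(165,254),(160,253)),("tipR",(466,254),(456,256)),("footL",(180,236),(200,240)),("footR",(447,237),(468,237)),("bdL",(115,277),(131,277)),("bdR",(516,282),(534,280))):
    p,e=cross([ray("wrist",f(a,(184,74)),c7),ray("wrist",f(b,(112,79)),c8)]); print(k,p.round(1),np.round(e,1))
im,c,_=R("w1")
q=[proj("wrist",(*p,5),c) for p in((535,288),(455,322),(507,351))]
print(np.round(q,0))
g=im.max(2)
for x,y in q[:2]:
    x,y=int(x),int(y); sub=(g[y-14:y+14,x-14:x+14]<130).astype(np.uint8)
    k,l,st,ce=cv2.connectedComponentsWithStats(sub)
    for i in range(1,k):
        if 8<st[i,4]<120:
            u=ce[i]+[x-14,y-14]; print(st[i,4],u.round(1),plane("wrist",u,5,c).round(1),plane("wrist",u,3,c).round(1))
# board outline
hsv=cv2.cvtColor(im,cv2.COLOR_RGB2HSV); x,y=np.mean(q,0).astype(int)
m=((g>140)).astype(np.uint8); k,l=cv2.connectedComponents(m); 
i=l[int(q[2][1])+16,int(q[2][0])]; print("lab",i)
if i:
    cn=max(cv2.findContours((l==i).astype(np.uint8),0,2)[0],key=cv2.contourArea); r=cv2.minAreaRect(cn); print(r)
    bx=cv2.boxPoints(r); P=[plane("wrist",b,5,c)[:2] for b in bx]; print(np.round(P,1).tolist(), np.mean(P,0))
E
```

```text
tipL [507.9  15.5  45.5] [0.3 0.3]
tipR [588.5   9.9  49.6] [0.1 0.1]
footL [509.2  15.9  14.4] [0.7 0.7]
footR [588.1  10.1  10.4] [0.1 0.1]
bdL [490.    7.   22.8] [0.1 0.1]
bdR [607.2  -3.3  17.7] [0.2 0.2]
[[287. 182.]
 [223. 163.]
 [261. 136.]]
29 [209.7 152.9] [440.  336.1   5. ] [439.6 335.8   3. ]
lab 1
((245.5, 158.5), (317.0, 469.0), 90.0)
[[247.6, 525.3], [760.3, 473.8], [810.1, 47.9], [103.7, 118.8]] [480.43012638 291.44736787]
```

```bash
python3 -m handwheel '[[[-0.004,0.0345,0],6.7],[[-0.004,0.0345,0],6.7],[[-0.004,0.0345,0],6.7],[[-0.004,0.0345,0],6.7],[[-0.004,0.0345,0],6.7],[[-0.004,0.0345,0],6.7],[[-0.004,0.0345,0],6.7],[[-0.004,0.0345,0],6.7],[[-0.004,0.0345,0],6.7],[[-0.004,0.0345,0],6.7]]' 0.1
python3 -m handwheel '[[[0,0,0],0],[[0,0,0],0],[[0,0,0],0],[[0,0,0],0],[[0,0,0],0],[[0,0,0],0],[[0,0,0],0],[[0,0,0],0],[[0,0,0],0],[[0,0,0],0]]'
python3 snap.py w9
python3 - <<'E'
import pickle
from h import *
R=lambda n:pickle.load(open(n+".pkl","rb"))
im,c,_=R("w1")
for u in((227,162),(287,175),(264,138)): print(plane("wrist",u,5,c).round(1))
T=[]
for n in("w1","w9"):
    im,c,_=R(n); p=proj("wrist",(500,340,5),c).astype(int); x0,y0=max(p[0]-75,0),max(p[1]-75,0);print(n,p,x0,y0)
    T.append(cv2.resize(im[y0:y0+150,x0:x0+150],(400,400) if n=="w1" else (600,600),interpolation=3))
    if n=="w9": cv2.imwrite("pics/w9.png",T[-1][:,:,::-1])
E
```

```text
time_s: 15.55
eef_pos: [578.4, 314.6, 204.7]
tool_rot: [-3.142, 0.0, 2.673]
wrist_force: [0.5, 0.0, 0.0]
gripper_width: 41.2
finger_force: 0.0
time_s: 16.8
eef_pos: [578.6, 313.5, 204.6]
tool_rot: [-3.142, -0.0, 2.669]
wrist_force: [-0.5, -0.5, 0.1]
gripper_width: 41.4
finger_force: 0.0
[460.2 322.4   5. ]
[535.3 297.7   5. ]
[510.1 347.9   5. ]
w1 [256 145] 181 70
w9 [247 100] 172 25
```

View pics/w9.png

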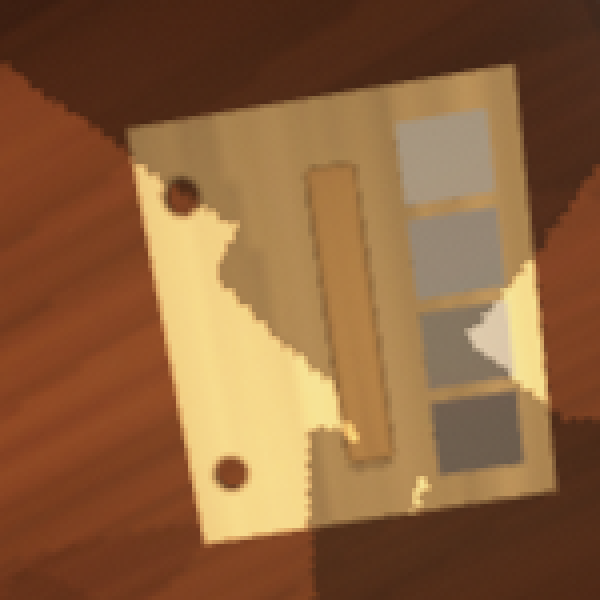

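w9 shows the board clearly: holes at (182,196) and (231,473), the batten top from (330,165) to (370,460), and corners at (128,128), (515,66), (555,490) and (205,545).

```bash
python3 - <<'E'
import pickle
from h import *
R=lambda n:pickle.load(open(n+".pkl","rb"))
im,c,_=R("w9"); im1,c1,_=R("w1")
f=lambda p:(172+p[0]/4,25+p[1]/4)
W=lambda p,z:plane("wrist",f(p),z,c)
h1,h2=W((182,196),5),W((231,473),5)
print("holes",h1.round(1),h2.round(1),np.linalg.norm(h1-h2))
print("corners",[W(p,5)[:2].round(1).tolist() for p in((128,128),(515,66),(555,490),(205,545))],np.mean([W(p,5)[:2] for p in((128,128),(515,66),(555,490),(205,545))],0))
for z in(22,27): 
  b=[W(p,z)[:2] for p in((306,168),(355,162),(392,458),(348,463))]; print("batten",z,np.round(b,1).tolist(),np.mean(b,0).round(1))
for u,v in(((227,162),(231,473)),((287,175),(182,196)),((227,162),(182,196)),((287,175),(231,473)),):
    p,e=cross([ray("wrist",u,c1),ray("wrist",f(v),c)]);print(p.round(1),np.round(e,1))
E
```

```text
holes [459.2 322.6   5. ] [534.8 297.2   5. ] 79.77304313862987
corners [[436.7, 317.9], [471.9, 421.4], [584.6, 383.2], [550.7, 279.3]] [510.98774005 350.46739174]
batten 22 [[470.4, 357.3], [475.1, 369.8], [550.9, 343.4], [546.4, 331.4]] [510.7 350.5]
batten 27 [[470.9, 357.3], [475.5, 369.6], [550.2, 343.5], [545.8, 331.7]] [510.6 350.5]
[503.9 364.  325.8] [19.9 19.9]
[504.2 356.2 281.5] [16.2 16.2]
[460.  322.8   7.2] [0.5 0.5]
[535.4 296.6   0.7] [0.2 0.2]
```

```bash
python3 -m handwheel '[[[-0.017,0.0093,-0.02],2.1],[[-0.017,0.0093,-0.02],2.1],[[-0.017,0.0093,-0.02],2.1],[[-0.0168,0.0092,-0.02],2.1],[[0,0,-0.03],0],[[0,0,-0.03],0],[[0,0,-0.02],0],[[0,0,-0.005],0],[[0,0,0],0],[[0,0,0],0]]'
python3 -m handwheel '[[[0,0,-0.01],0],[[0,0,-0.01],0],[[0,0,-0.007],0],[[0,0,-0.004],0],[[0,0,-0.0006],0],[[0,0,0],0],[[0,0,0],0],[[0,0,0],0],[[0,0,0],0],[[0,0,0],0]]'
```

```text
time_s: 18.1
eef_pos: [511.5, 351.0, 40.7]
tool_rot: [3.14, 0.001, 2.816]
wrist_force: [-0.1, -0.2, 0.4]
gripper_width: 41.4
finger_force: 0.0
time_s: 19.35
eef_pos: [510.8, 350.6, 8.1]
tool_rot: [3.142, 0.0, 2.816]
wrist_force: [0.4, -1.2, -0.4]
gripper_width: 41.5
finger_force: 0.0
```

```bash
python3 -m handwheel '[[[0,0,0],0],[[0,0,0],0],[[0,0,0],0],[[0,0,0],0],[[0,0,0],0],[[0,0,0.005],0],[[0,0,0.015],0],[[0,0,0.025],0],[[0,0,0.025],0],[[0,0,0.025],0]]' 1
```

```text
time_s: 20.6
eef_pos: [510.9, 350.7, 105.0]
tool_rot: [3.141, 0.001, 2.816]
wrist_force: [-0.5, -0.7, -2.0]
gripper_width: 13.5
finger_force: 30.0
```

```bash
python3 -m handwheel '[[[0.004,-0.0295,0.003],1.465],[[0.004,-0.0295,0.003],1.465],[[0.004,-0.0295,0.003],1.465],[[0.004,-0.0295,0.003],1.465],[[0.004,-0.0295,0.003],1.465],[[0.004,-0.0295,0.002],1.465],[[0.004,-0.0295,0.001],1.465],[[0.004,-0.0295,0],1.465],[[0.004,-0.0295,0],1.465],[[0.0042,-0.0295,0],1.465]]'
python3 -m handwheel '[[[0,0,0],0],[[0,0,0],0],[[0,0,-0.01],0],[[0,0,-0.02],0],[[0,0,-0.02],0],[[0,0,-0.005],0],[[0,0,0],0],[[0,0,0],0],[[0,0,0],0],[[0,0,0],0]]'
python3 - <<'E'
from h import *
import pickle
o={n:(manip.camera(n),manip.calibration(n)) for n in("side","wrist","top")}
pickle.dump(o,open("s1.pkl","wb"))
p=proj("side",(530,20,60),o["side"][1]).astype(int); print(p)
a=o["side"][0][p[1]-45:p[1]+45,p[0]-60:p[0]+60]
cv2.imwrite("pics/s1.png",np.hstack([cv2.resize(a,(400,300),interpolation=3),cv2.resize(o["wrist"][0],(400,300))])[:,:,::-1])
E
```

```text
time_s: 21.85
eef_pos: [551.3, 54.7, 122.3]
tool_rot: [3.141, 0.001, 3.072]
wrist_force: [0.8, -0.2, -1.6]
gripper_width: 13.6
finger_force: 30.0
time_s: 23.1
eef_pos: [551.2, 55.6, 66.5]
tool_rot: [3.141, 0.001, 3.072]
wrist_force: [-0.3, -0.0, -1.5]
gripper_width: 13.8
finger_force: 30.0
[269 207]
```

View pics/s1.png

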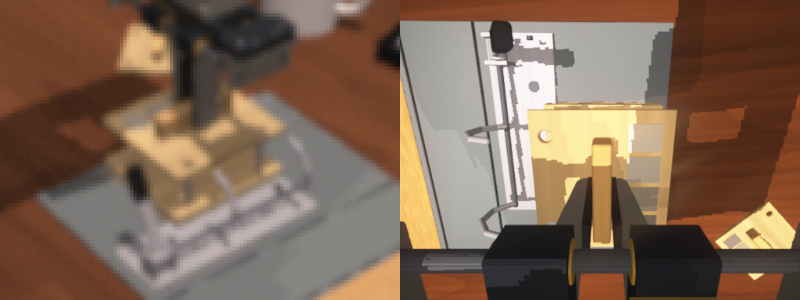

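The lever and rings stand open. The held board is level above the filed ones, with its -x hole visible at wrist px (186,174). I check that hole against the left post.

```bash
python3 - <<'E'
from h import *
import pickle
im,c=pickle.load(open("s1.pkl","rb"))["wrist"]
print(plane("wrist",(185.6,174),63.5,c).round(1),plane("wrist",(185.6,174),58.5,c).round(1))
q=proj("wrist",(507.9,15.5,48),c); print("post tip px",q, "exp hole px",proj("wrist",(508.3,15.5,63.5),c))
sub=im[162:186,172:200]; cv2.imwrite("pics/hole.png",cv2.resize(sub,(560,480),interpolation=0)[:,:,::-1])
E
```

```text
[506.9  15.4  63.5] [508.1  14.1  58.5]
post tip px [191.48834583 169.65542782] exp hole px [186.04079024 176.24183396]
```

View pics/hole.png

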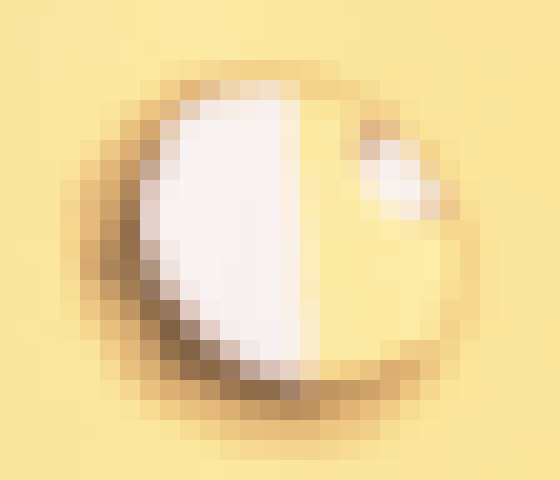

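The post tip appears inside the hole at px (192,171), a bit over 1 mm toward +x from centre. I correct for that and descend slowly.

```bash
python3 -m handwheel '[[[0.0013,0.0003,-0.003],0],[[0,0,-0.003],0],[[0,0,-0.003],0],[[0,0,-0.003],0],[[0,0,-0.003],0],[[0,0,-0.002],0],[[0,0,-0.002],0],[[0,0,-0.002],0],[[0,0,0],0],[[0,0,0],0]]'
```

```text
time_s: 24.5
eef_pos: [552.3, 55.9, 45.1]
tool_rot: [3.142, 0.0, 3.072]
wrist_force: [-0.3, -0.6, -1.4]
gripper_width: 13.9
finger_force: 30.0
```

```bash
python3 -m handwheel '[[[0,0,-0.002],0],[[0,0,-0.002],0],[[0,0,-0.002],0],[[0,0,-0.002],0],[[0,0,-0.002],0],[[0,0,-0.002],0],[[0,0,-0.001],0],[[0,0,-0.001],0],[[0,0,0],0],[[0,0,0],0]]'
```

```text
time_s: 25.75
eef_pos: [552.3, 55.9, 31.1]
tool_rot: [-3.142, 0.0, 3.072]
wrist_force: [-0.1, -0.8, -0.0]
gripper_width: 13.8
finger_force: 30.0
```

```bash
python3 -m handwheel '[[[0,0,-0.0005],0],[[0,0,-0.0005],0],[[0,0,0],0],[[0,0,0],0],[[0,0,0],0],[[0,0,0],0],[[0,0,0],0],[[0,0,0],0],[[0,0,0],0],[[0,0,0],0]]'
```

```text
time_s: 27.0
eef_pos: [552.3, 55.9, 30.1]
tool_rot: [-3.142, 0.0, 3.072]
wrist_force: [0.0, -0.1, -1.6]
gripper_width: 13.8
finger_force: 30.0
```

```bash
python3 -m handwheel '[[[0,0,-0.001],0],[[0,0,-0.001],0],[[0,0,0],0],[[0,0,0],0],[[0,0,0],0],[[0,0,0],0],[[0,0,0],0],[[0,0,0],0],[[0,0,0],0],[[0,0,0],0]]'
```

```text
time_s: 28.25
eef_pos: [552.3, 55.9, 28.1]
tool_rot: [3.142, -0.0, 3.072]
wrist_force: [1.4, 0.5, -1.9]
gripper_width: 13.5
finger_force: 30.0
```

```bash
python3 -m handwheel '[[[0,0,-0.0005],0],[[0,0,-0.0005],0],[[0,0,-0.0005],0],[[0,0,0],0],[[0,0,0],0],[[0,0,0],0],[[0,0,0],0],[[0,0,0],0],[[0,0,0],0],[[0,0,0],0]]'
```

```text
time_s: 29.5
eef_pos: [552.3, 55.9, 26.6]
tool_rot: [-3.142, 0.0, 3.072]
wrist_force: [0.1, 0.4, -1.9]
gripper_width: 13.3
finger_force: 30.0
```

Underside is about 18.6 mm, within 2 mm of the filed stack, and the board is well down on the posts with no force. Release and rise.

```bash
python3 -m handwheel '[[[0,0,0],0],[[0,0,0],0],[[0,0,0],0],[[0,0,0],0],[[0,0,0],0],[[0,0,0],0],[[0,0,0],0],[[0,0,0.005],0],[[0,0,0.015],0],[[0,0,0.02],0]]' 0.26
python3 -m handwheel '[[[0,0,0.03],0],[[0,0,0.04],0],[[0,0,0.04],0],[[0,0,0.04],0],[[-0.02,0,0],-10],[[-0.02,0,0],-10],[[-0.02,0,0],-10],[[-0.02,0,0],-10],[[-0.02,0,0],-10],[[0,0,0],-10]]' 0.3
python3 - <<'E'
from h import *
import pickle
o={n:(manip.camera(n),manip.calibration(n)) for n in("side","wrist","top")}
pickle.dump(o,open("s2.pkl","wb"))
im,c=o["top"]
def mask_pt(): pass
p=proj("side",(510,20,40),o["side"][1]).astype(int); q=proj("top",(510,40,30),c).astype(int); print(p,q)
a=o["side"][0][p[1]-45:p[1]+45,p[0]-60:p[0]+60]; b=im[q[1]-75:q[1]+45,q[0]-60:q[0]+60]
print("top crop origin",q-[60,75])
cv2.imwrite("pics/s2.png",np.hstack([cv2.resize(a,(400,300),interpolation=3),cv2.resize(b,(400,400),interpolation=3)[:300]])[:,:,::-1])
E
```

```text
time_s: 30.75
eef_pos: [552.2, 55.9, 67.6]
tool_rot: [-3.142, -0.0, 3.072]
wrist_force: [0.2, -0.9, -0.9]
gripper_width: 34.0
finger_force: 0.0
time_s: 32.0
eef_pos: [451.0, 55.9, 217.6]
tool_rot: [3.141, 0.0, 2.019]
wrist_force: [0.6, 1.2, -0.7]
gripper_width: 32.5
finger_force: 0.0
[264 215] [277 202]
top crop origin [217 127]
```

View pics/s2.png

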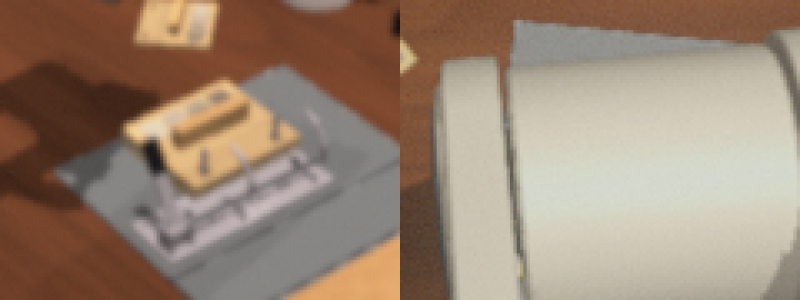

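Side crop: the board lies flat with both posts standing through its holes at (204,160) and (277,130). The rings and lever are still open, with the grip at (155,155). I've now viewed 12 pictures, over the limit of 10, so from here I go by numbers and feel. Next I straddle the open lever's grip.

```bash
python3 -m handwheel '[[[-0.0037,-0.018,0],-9.93],[[-0.0037,-0.018,0],-9.93],[[-0.0036,-0.018,0],-9.93],[[0,0,-0.03],0],[[0,0,-0.03],0],[[0,0,-0.03],0],[[0,0,-0.012],0],[[0,0,0],0],[[0,0,0],0],[[0,0,0],0]]'
python3 -m handwheel '[[[0,0,-0.008],0],[[0,0,-0.008],0],[[0,0,-0.008],0],[[0,0,-0.008],0],[[0,0,-0.008],0],[[0,0,-0.008],0],[[0,0,-0.003],0],[[0,0,0],0],[[0,0,0],0],[[0,0,0],0]]'
```

```text
time_s: 33.4
eef_pos: [442.0, 1.9, 115.5]
tool_rot: [3.14, -0.0, 1.505]
wrist_force: [-0.0, -0.7, 0.3]
gripper_width: 32.3
finger_force: 0.0
time_s: 34.65
eef_pos: [441.5, 1.9, 63.8]
tool_rot: [3.141, -0.0, 1.504]
wrist_force: [0.1, 1.1, -0.5]
gripper_width: 32.5
finger_force: 0.0
```

```bash
python3 -m handwheel '[[[-0.0015,0,0],0],[[0,0,0],0],[[0,0,0],0],[[0,0,0],0],[[0,0,0],0],[[0,0,0],0],[[0,0,0],0],[[0,0,0],0],[[0,0,0],0],[[0,0,0],0]]' 1
```

```text
time_s: 35.9
eef_pos: [440.0, 1.9, 63.7]
tool_rot: [3.141, -0.0, 1.505]
wrist_force: [1.8, 0.2, 1.6]
gripper_width: 14.0
finger_force: 30.0
```

```bash
python3 -m handwheel '[[[0.0004,0.006,-0.0031],0],[[0.0004,0.0056,-0.0037],0],[[0.0004,0.0052,-0.0042],0],[[0.0003,0.0048,-0.0046],0],[[0.0003,0.0043,-0.0052],0],[[0.0003,0.0038,-0.0055],0],[[0.0002,0.0032,-0.006],0],[[0.0002,0.0026,-0.0061],0],[[0,0,0],0],[[0,0,0],0]]'
```

```text
time_s: 37.15
eef_pos: [442.8, 38.6, 25.7]
tool_rot: [3.141, -0.002, 1.504]
wrist_force: [-1.5, 11.2, 9.8]
gripper_width: 13.2
finger_force: 30.0
```

```bash
python3 -m handwheel '[[[0.0001,0.0018,-0.0064],0],[[0.0001,0.001,-0.0066],0],[[0,0,-0.003],0],[[0,0,-0.002],0],[[0,0,-0.001],0],[[0,0,0],0],[[0,0,0],0],[[0,0,0],0],[[0,0,0],0],[[0,0,0],0]]'
```

```text
time_s: 38.4
eef_pos: [443.3, 42.3, 6.9]
tool_rot: [3.14, -0.003, 1.503]
wrist_force: [-0.4, 20.3, 12.1]
gripper_width: 13.6
finger_force: 30.0
```

```bash
python3 -m handwheel '[[[0,0,0],0],[[0,0,0],0],[[0,0,0],0],[[0,0,0.005],0],[[0,0,0.01],0],[[0,0,0.015],0],[[0,0,0.015],0],[[0,0,0],0],[[0,0,0],0],[[0,0,0],0]]' 0.3
python3 -m handwheel '[[[0,0.002,0],0],[[0,0,0],0],[[0,0,0],0],[[0,0,0],0],[[0,0,0],0],[[0,0,-0.005],0],[[0,0,-0.003],0],[[0,0,-0.002],0],[[0,0,0],0],[[0,0,0],0]]' 1
```

```text
time_s: 39.65
eef_pos: [442.1, 40.2, 50.8]
tool_rot: [-3.141, 0.0, 1.505]
wrist_force: [-0.7, -0.0, -0.3]
gripper_width: 31.8
finger_force: 0.0
time_s: 40.9
eef_pos: [442.1, 42.1, 41.0]
tool_rot: [-3.141, 0.0, 1.505]
wrist_force: [-0.4, -0.6, -1.1]
gripper_width: 0.3
finger_force: 0.0
```

Now feel downwards for the grip's top in 1 mm steps.

```bash
python3 -m handwheel '[[[0,0,-0.001],0],[[0,0,-0.001],0],[[0,0,-0.001],0],[[0,0,-0.001],0],[[0,0,-0.001],0],[[0,0,-0.001],0],[[0,0,-0.001],0],[[0,0,0],0],[[0,0,0],0],[[0,0,0],0]]'
```

```text
time_s: 42.15
eef_pos: [442.5, 42.2, 34.2]
tool_rot: [3.142, 0.0, 1.505]
wrist_force: [0.3, 0.2, -0.2]
gripper_width: 0.5
finger_force: 0.0
```

```bash
python3 -m handwheel '[[[0,0,-0.001],0],[[0,0,-0.001],0],[[0,0,-0.001],0],[[0,0,0],0],[[0,0,0],0],[[0,0,0],0],[[0,0,0],0],[[0,0,0],0],[[0,0,0],0],[[0,0,0],0]]'
```

```text
time_s: 43.4
eef_pos: [442.5, 42.2, 31.2]
tool_rot: [3.141, -0.0, 1.505]
wrist_force: [-1.1, 0.0, 3.1]
gripper_width: 0.1
finger_force: 1.9
```

```bash
python3 -m handwheel '[[[0,0,-0.0005],0],[[0,0,-0.0005],0],[[0,0,-0.0005],0],[[0,0,0],0],[[0,0,0],0],[[0,0,0],0],[[0,0,0],0],[[0,0,0],0],[[0,0,0],0],[[0,0,0],0]]'
```

```text
time_s: 44.65
eef_pos: [442.9, 42.2, 30.4]
tool_rot: [3.141, -0.0, 1.504]
wrist_force: [-2.6, -0.1, 17.5]
gripper_width: 0.0
finger_force: 8.5
```

17.5 N for a 0.8 mm advance matches the arm's elastic bend against the stop (moving near home takes under 3 N), so the lever is home. I rise clear and check the file from the pictures numerically.

```bash
python3 -m handwheel '[[[0,0,0.001],0],[[0,0,0.005],0],[[0,0,0.02],0],[[0,0,0.03],0],[[0,0,0.04],0],[[0,0,0.04],0],[[0,-0.02,0.03],0],[[0,-0.04,0],0],[[0.03,-0.02,0],0],[[0.03,0,0],0]]'
python3 snap.py w10
python3 - <<'E'
from h import *
import pickle
R=lambda n:pickle.load(open(n+".pkl","rb"))
im,c,o=R("w10")
for P in((444,41,31),(508.3,15,49),(588.3,10,49),(507.5,-10,60)):
    u=proj("wrist",P,c).round().astype(int); print(P,u,im[u[1]-3:u[1]+4,u[0]-3:u[0]+4].mean((0,1)).round())
# grip position by dark blob
q=proj("wrist",(444,41,31),c).astype(int); s=im[q[1]-35:q[1]+35,q[0]-25:q[0]+25].max(2)<62
k,l,st,ce=cv2.connectedComponentsWithStats(s.astype(np.uint8)); i=1+st[1:,4].argmax()
u=ce[i]+q-[25,35]; print(st[i],u.round(1),plane("wrist",u,31,c).round(1), o["eef_pos"].round(1))
E
```

```text
time_s: 45.9
eef_pos: [503.0, -39.2, 195.9]
tool_rot: [3.141, 0.0, 1.503]
wrist_force: [0.4, 1.7, 0.7]
gripper_width: 0.6
finger_force: 0.0
(444, 41, 31) [196 107] [54. 47. 47.]
(508.3, 15, 49) [258 129] [170. 149. 134.]
(588.3, 10, 49) [336 129] [185. 161. 140.]
(507.5, -10, 60) [259 155] [193. 181. 181.]
[ 20  21  14  28 354] [198.1 105.1] [446.1  42.8  31. ] [506.9 -38.8 196.1]
```

```bash
python3 -c "
from plant import manip
print(manip.finish_job())"
```

```text
the job is handed in; nothing more can be done
None
```

I handed in the job at about 46 s with the board lying over both posts and the lever pressed home (17.5 N at the stop); I checked ring closure only through the lever, the hand-in returned no verdict, and I viewed 12 pictures, over the limit of 10.

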